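Call the fitter and point out the block that lies upside down

ROBOT

A 6-joint arm with a two-finger parallel gripper is mounted at the origin on a cart in front of the work surface, level with it; the furniture and walls round the work are solid. World frame = base frame: x ahead of the robot, y to its left, z up, the work surface at z = 0. Lengths are in mm, angles in rad, forces in N, time in s.
With the tool pointing down it reaches from about 275 to 750 mm from the base axis. Payload 10.2 kg.
Tool frame: the origin (TCP) lies where the fingers leave the gripper's body, on its centre line; the fingertips stand 73 mm ahead of it and the grasp point (between the pads) lies 54 mm ahead of it; z points along the fingers, y is the line along which they close (so a half turn about z gives the same grasp; the last joint's range is limited). The gripper opens to 85 mm and grips with 20 to 120 N. Pads are 22 mm wide; open, the fingers measure 114 mm over their backs; the gripper's body (76 mm by 85 mm) begins 54 mm behind the grasp point. The pads swing forward as they close: fully open they stand 13 mm farther back than shut.
Start: joints at [1.052, 0.313, 1.498, -0, 1.331, -0.223], TCP at [153.053, 502.202, 303.894] pointing down, gripper open.
Joint ranges: [-2.94, 2.94], [-0.97, 2.17], [0.19, 2.56], [-1.23, 4.37], [0.02, 3.11], [-2.88, 2.88]. Speed limits (rad/s): [2.39, 2.39, 3.01, 3.14, 3.14, 3.14].

INTERFACE

Orientations are given as a unit quaternion [w, x, y, z].
In Python, from rig import bot gives the robot as it stands.
- The arm moves only by the tool drive_tool, never from a script. Its arguments are lists of equal length, an entry for each row: "slide": the shift along the tool's x, y, z as a fraction of full scale, a list of three; "angular": the turn, a rotation vector about the tool's x, y, z as a fraction of full scale, a list of three; "grip": the closure, from 0 (fully open) to 1 (shut). In form: {"slide": [[x, y, z], ...], "angular": [[rx, ry, rz], ...], "grip": [grip, ...]}. A call has 1 to 8 rows; each row is the pose to reach, as a shift and turn from the pose commanded when the call began, along the tool's axes at that moment; what a row does not reach only later rows make up. Full scale, the value 1, is 0.4 m for a shift and 1.5 rad for a turn. A row lasts 1/8 s, in which the tool goes at most 62.5 mm and 10.7 degrees, less where a joint would pass 70% of its speed; a pose out of reach is approached as far as the arm can. A call with a number of a shift or a turn outside -1 to 1 is refused whole. A call with a gripper value outside its range is refused whole. The fingers move at their own pace and stop on an object; "force" is the grip in N (left out, the last holds). Time passes only in rows, so rows that repeat a pose let the fingers close. It gives the time, the measured TCP pose, the force, the opening and the grip force at its end, in the units of the state.
- bot.sense(): the state, without advancing time (a new reading comes with each control period).
- bot.get_image(name): name is "side" or "top" or "wrist"; returns (picture, depth): 420x560x3 uint8, red, green, blue; 420x560 float32, mm along the optical axis (not along the pixel's ray), 0 where there is no reading.
- bot.camera_params(name): a dict with "camera_matrix" (3x3 intrinsics, pixels), "view" (4x4, takes a point from world to camera coordinates); the wrist camera has in their place "tool_from_camera" (4x4, takes a point from camera to tool coordinates, whose origin is the TCP and whose axes are the flange's). Camera axes: x right, y down, z forward; pixel columns grow to the right and rows downward; lengths in mm; the calibration is good to about 2 mm. A picture is of the moment at which its call begins: read the wrist's pose just before it. camera_params takes no time and is no camera call.
- bot.job_done(): hands the job in; it is judged then, once.
The state is a dict: "t": time; "joints": joint angles; "qvel": joint speeds; "joint_torque": joint torques, N m; "tool_pos": TCP position; "orientation": TCP orientation; "contact_force": force on the tool from outside, world axes, zero at the start; "torque": the same for the moment, N m; "gripper_width": finger opening in mm; "finger_force": force on a finger pad.
Only numpy, scipy, OpenCV 4.12 (cv2) and the standard library are available. Lean on these libraries where they do the work, as an engineer would, in place of code of your own. Each camera call takes 0.05 s, during which the arm holds its last target. There are 200 camera calls.

TASK

Press the call button fully down to call the fitter and let it come up again, then show him what to do: point straight down with the fingertips at the seal block that lies upside down, two or three centimetres above its middle, and stay there for two seconds, then point in the same way at the middle of the nest cylinder's top, where it belongs, again for two seconds. Finish with the hand raised well clear, fingertips at least 20 cm above the table. Do not touch the blocks, the nest cylinder or move anything else, and do not bring the fingertips down low over the other two blocks, so that no wrong block is pointed at.

Things in the scene. Friction and masses are not known exactly. Their poses are not given: they have to be found in the camera images.
- call_button (a joint): the call button's travel in m: 0 = up, grows as it is pressed down, 0.006 = fully down; a spring that needs about 5 N for the full travel brings it back up; the call counts from 0.0045 on
- call_button_top (a point): centre of the top of the round grey push button (32 mm across) in its small round black housing (48 mm across, 12 mm high), which is fixed on the table to the left of the blocks; this point lies on the button's upper face (22 mm above the table); press straight down
- block_over_centre (a point): aluminium seal block, 44 x 50 x 18 mm (50 along its own y), lying flat on the table, loose. This point is its centre, 9 mm above the table, its upper face is 9 mm higher. This is the block that lies UPSIDE DOWN: its plain flat underside faces up and no recess is to be seen. Its own z axis points down.
- block_a_centre (a point): aluminium seal block, 44 x 50 x 18 mm (50 along its own y), lying flat on the table, loose. This point is its centre, 9 mm above the table, its upper face is 9 mm higher. Right way up: the round recess with the seal faces up.
- block_b_centre (a point): aluminium seal block, 44 x 50 x 18 mm (50 along its own y), lying flat on the table, loose. This point is its centre, 9 mm above the table, its upper face is 9 mm higher. Right way up: the round recess with the seal faces up.
- nest_top (a point): centre of the top of the nest cylinder: an upright plain aluminium cylinder with a flat pad on top and a short brass nipple at the side, 47 mm across, 51 mm high (this point is 51 mm above the table), loose, farther from the robot than the blocks; its nipple reaches 37 mm from the axis to its own -y
- nest: the same nest cylinder; origin at its underside on the table, 7 mm beside the axis
- block_over: the upside-down seal block; origin in the middle of its recessed face, now underneath, on the table
- block_a: a right-way-up seal block; origin at the centre of its underside
- block_b: the other right-way-up seal block; origin at the centre of its underside
- fitting: bystander: brass push-in fitting, 12 x 32 x 14 mm, lying among the blocks; origin under its middle
- cap: bystander: translucent moulded cap, 18 x 20 x 16 mm high, among the blocks; origin at the centre of its underside
- roll: bystander: small roll of tape lying flat, 53 mm across, 14 mm high; origin at the centre of its underside
- pot: bystander: small round pot with a ribbed lid, 39 mm across, 32 mm high; origin at the centre of its underside
- jar: bystander: small clear jar, 35 mm across, 48 mm high, at the back; origin at the centre of its underside
- bottle: bystander: squeeze oil bottle with a pointed spout, 41 mm across, 125 mm high; origin at the centre of its underside
- spacer: bystander: clear spacer ring lying flat, 46 mm across, 12 mm high, at the back; origin at the centre of its underside
Not all that is in view belongs to the job. What is shaped like the block_a but blue, brown or red is not meant.

How it is judged (in metres and radians):
On the way, in this order (a step that is already met when the one before it is completed fails the run):
1. the call button is pressed down (at least 4.5 mm of its 6 mm) (value of joint call_button above 0.0045 m), for 0.05 s.
2. the button has come up and the fingertips point at the upside-down block: within 22 mm of above its centre, no more than about 5 cm over it, for 1.5 s (horizontal distance between the grasp point and block_over_centre below 0.022 m and height (world z) of the grasp point below 0.087 m and value of joint call_button below 0.002 m), for 1.5 s.
3. the fingertips point at the nest cylinder's top: within 22 mm of above its centre, no more than about 5 cm over it, for 1.5 s (horizontal distance between the grasp point and nest_top below 0.022 m and height (world z) of the grasp point below 0.12 m), for 1.5 s.
At the end, for the whole second after the job is handed in: the hand is raised (grasp point more than 20 cm above the table), the button is up (within 2 mm), the three blocks and the nest cylinder are at rest within 5 mm and the bystanders within 10 mm of where they were (height (world z) of the grasp point above 0.2 m and value of joint call_button below 0.002 m and distance of each of block_over_centre, block_a_centre, block_b_centre, nest_top from where it was at the start of the episode below 0.005 m and linear speed of each of block_over, block_a, block_b, nest below 0.02 m/s and distance of each of fitting, cap, roll, pot, jar, bottle, spacer from where it was at the start of the episode below 0.01 m); the robot touches nothing.
It fails at once if a seal block or the nest cylinder is touched ((contact force between block_over and the fingers above 0.3 N or contact force between block_over and the arm above 0.3 N) or (contact force between block_a and the fingers above 0.3 N or contact force between block_a and the arm above 0.3 N) or (contact force between block_b and the fingers above 0.3 N or contact force between block_b and the arm above 0.3 N) or (contact force between nest and the fingers above 0.3 N or contact force between nest and the arm above 0.3 N)).
It fails at once if a right-way-up block is pointed at (fingertips within 22 mm of above its centre and less than about 5 cm over it) ((horizontal distance between the grasp point and block_a_centre below 0.022 m and height (world z) of the grasp point below 0.087 m) or (horizontal distance between the grasp point and block_b_centre below 0.022 m and height (world z) of the grasp point below 0.087 m)).
It fails at once if another thing on the table is moved by more than 10 mm (distance of any of fitting, cap, roll, pot, jar, bottle, spacer from where it was at the start of the episode above 0.01 m).
It also fails if it takes over 51 s, if anything falls off the work surface, if the arm or the gripper's body presses on something with over 40 N, if the wrist force passes 120 N, or if a joint passes its speed limit or range.

## Working session

There is one attempt and no reset: what is moved stays moved. The work goes in short steps, Python scripts to look and compute and a tool call to move; the robot and the scene stay as the last step left them, time stands still between calls to the robot, and variables do not carry over. Pictures are saved under pics/ and viewed, at most 10 in all, crops included, and the job is handed in when it is done.

Besides the shell and the picture viewer there is one more tool, called after "Request:" in YAML: its name, and indented under it one key for each argument. drive_tool: Moves the arm, as the interface text tells. Shift numbers are shares of 0.4 m and turn numbers shares of 1.5 rad, none past 1 either way. Its arguments: {"type":"object","properties":{"slide":{"type":"array"},"angular":{"type":"array"},"grip":{"type":"array"},"force":{"type":"number"}},"required":["slide","angular","grip"]}

```bash
mkdir -p pics; python3 - <<'E'
from rig import bot
import cv2,numpy as np
for n in ("top","side"):
    im,d=bot.get_image(n); cv2.imwrite(f"pics/{n}1.png",im[:,:,::-1]); np.save(n+"_d.npy",d)
    print(n,bot.camera_params(n))
s=bot.sense();print(s)
E
```

```text
top {'camera_matrix': array([[522.83034878,   0.        , 285.71442748],
       [  0.        , 522.83034878, 216.74365138],
       [  0.        ,   0.        ,   1.        ]]), 'view': array([[-2.53041485e-02, -9.99668414e-01, -4.77092596e-03,
         8.54516973e+01],
       [-9.96134245e-01,  2.56157054e-02, -8.40261961e-02,
         5.54348706e+02],
       [ 8.41205448e-02,  2.62627139e-03, -9.96452125e-01,
         1.06029056e+03],
       [ 0.00000000e+00,  0.00000000e+00,  0.00000000e+00,
         1.00000000e+00]])}
side {'camera_matrix': array([[474.94308016,   0.        , 277.9711541 ],
       [  0.        , 474.94308016, 211.74994736],
       [  0.        ,   0.        ,   1.        ]]), 'view': array([[ 9.28600697e-01, -3.70340734e-01,  2.34197949e-02,
        -4.79542658e+02],
       [-2.00374020e-01, -5.53541654e-01, -8.08357526e-01,
         2.03636037e+02],
       [ 3.12331551e-01,  7.45948643e-01, -5.88225827e-01,
         7.73753937e+02],
       [ 0.00000000e+00,  0.00000000e+00,  0.00000000e+00,
         1.00000000e+00]])}
{'t': 0.1, 'joints': array([ 1.05157389e+00,  3.13386982e-01,  1.49836057e+00,  1.36158378e-05,
        1.33103928e+00, -2.23408631e-01]), 'qvel': array([ 0.00097381, -0.00235832, -0.00245507, -0.00051171, -0.00027088,
        0.00051337]), 'joint_torque': array([ 2.72435253e-03, -4.12904942e+01, -2.60144824e+01, -1.30281692e-04,
        2.98278450e-03,  4.50071400e-05]), 'tool_pos': array([152.98212836, 502.05501094, 303.39608398]), 'orientation': array([-2.22810446e-04,  1.47369788e-01,  9.89081285e-01, -5.53998953e-04]), 'contact_force': array([-0.58617289,  0.20859305,  0.01316334]), 'torque': array([-0.0221176 ,  0.02031387, -0.00383893]), 'finger_force': 0.0, 'gripper_width': 85.5196978626288}
```

View pics/top1.png

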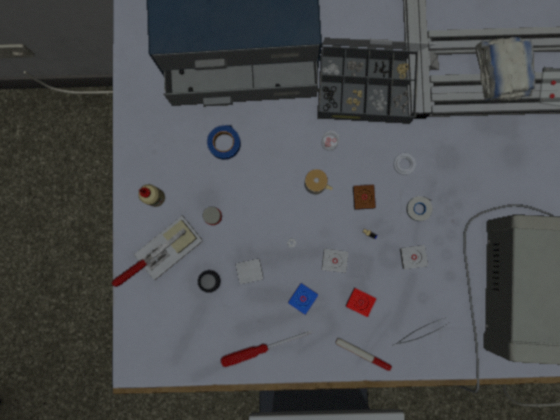

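View pics/side1.png

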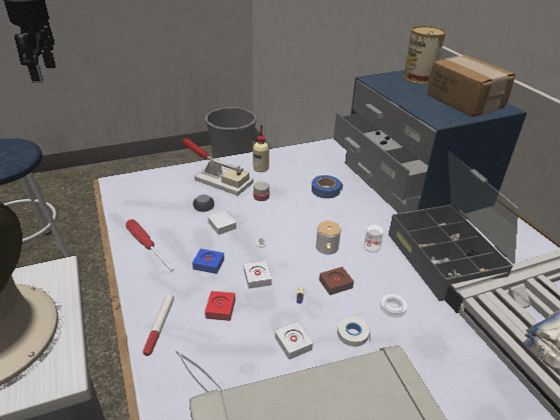

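The top view shows the button at (209,281), the plain upside-down block at (249,271), blocks with a recess at (335,260) and (414,257), and the brass-coloured nest at (317,181) with its nipple to the right. The side view agrees: button (203,203), plain block (222,222), nest (328,237).

```bash
cat > h.py <<'E'
import numpy as np,cv2
from rig import bot
def ray(n,u,v,z):
    p=bot.camera_params(n);K,V=p['camera_matrix'],p['view'];R,t=V[:3,:3],V[:3,3]
    c=-R.T@t; d=R.T@np.linalg.solve(K,[u,v,1.]); return c+d*(z-c[2])/d[2]
E
python3 - <<'E'
from h import *
for n,pts in dict(top=dict(btn=(209,281,22),over=(249,271,18),a=(335,260,18),b=(414,257,18),nest=(317,181,51)),side=dict(btn=(203,200,22),over=(222,220,18),a=(257,272,18),b=(293,338,18),nest=(328,229,51))).items():
    for k,(u,v,z) in pts.items(): print(n,k,ray(n,u,v,z).round())
im=cv2.imread('pics/top1.png'); c=im[150:310,180:440]; cv2.imwrite('pics/crop1.png',cv2.resize(c,None,fx=3,fy=3,interpolation=cv2.INTER_CUBIC))
E
```

```text
top btn [428. 232.  22.]
top over [446. 150.  18.]
top a [464. -28.  18.]
top b [ 466. -192.   18.]
top nest [625.   6.  51.]
side btn [426. 229.  22.]
side over [446. 148.  18.]
side a [462. -29.  18.]
side b [ 465. -194.   18.]
side nest [624.   6.  51.]
```

View pics/crop1.png

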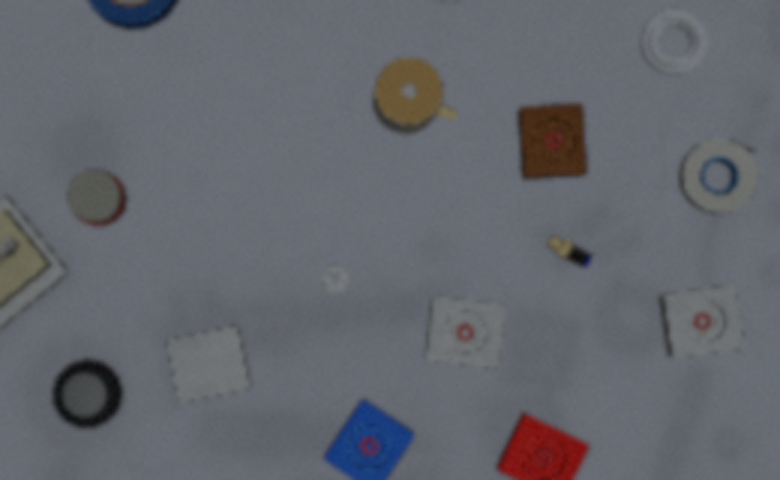

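Both views agree within 3 mm. I'm shutting the fingers and moving above the button.

Request:
drive_tool:
  slide:
    - [-0.855, -0.448, 0.3]
    - [-0.855, -0.448, 0.3]
    - [-0.855, -0.448, 0.3]
    - [-0.855, -0.448, 0.3]
    - [-0.855, -0.448, 0.3]
    - [-0.855, -0.448, 0.3]
    - [-0.855, -0.448, 0.3]
    - [-0.855, -0.448, 0.3]
  angular:
    - [0, 0, 0]
    - [0, 0, 0]
    - [0, 0, 0]
    - [0, 0, 0]
    - [0, 0, 0]
    - [0, 0, 0]
    - [0, 0, 0]
    - [0, 0, 0]
  grip: [1, 1, 1, 1, 1, 1, 1, 1]

```text
t: 1.1
tool_pos: [428.6, 229.8, 183.1]
orientation: [-0.001, 0.149, 0.989, -0.0]
contact_force: [-0.7, 0.1, -1.0]
gripper_width: 0.1
finger_force: 0.0
```

Request:
drive_tool:
  slide:
    - [0, 0, 0.1]
    - [0, 0, 0.1]
    - [0, 0, 0.1]
    - [0, 0, 0.1]
  angular:
    - [0, 0, 0]
    - [0, 0, 0]
    - [0, 0, 0]
    - [0, 0, 0]
  grip: [1, 1, 1, 1]

```text
t: 1.6
tool_pos: [428.3, 231.5, 145.2]
orientation: [0.001, 0.147, 0.989, 0.0]
contact_force: [-0.9, -0.4, -0.8]
gripper_width: -0.0
finger_force: 0.0
```

```bash
python3 - <<'E'
from h import *
s=bot.sense();print(s['tool_pos'],s['orientation'],s['contact_force'],s['gripper_width'])
im,d=bot.get_image("wrist"); p=bot.camera_params("wrist");print(p)
cv2.imwrite('pics/w1.png',im[:,:,::-1])
E
```

```text
[428.25441484 231.53275984 145.22390725] [9.92351450e-04 1.47078883e-01 9.89124174e-01 4.32203590e-04] [-0.90363976 -0.43667491 -0.81555197] -0.016577508503842667
{'camera_matrix': array([[345.38128587,   0.        , 284.79476048],
       [  0.        , 345.38128587, 209.00522099],
       [  0.        ,   0.        ,   1.        ]]), 'tool_from_camera': array([[-2.14617250e-04, -9.60294222e-01, -2.78989176e-01,
         7.05581379e+01],
       [ 9.99999976e-01, -1.91973477e-04, -1.08485298e-04,
         6.55452253e-01],
       [ 5.06192831e-05, -2.78989193e-01,  9.60294240e-01,
        -6.97048435e+01],
       [ 0.00000000e+00,  0.00000000e+00,  0.00000000e+00,
         1.00000000e+00]])}
```

View pics/w1.png

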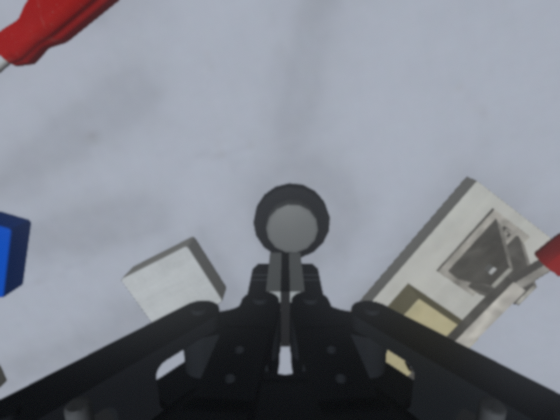

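The button's top is at (292,229) and the fingertips are at about (285,260). I'll cast that pixel onto z=22.

```bash
cat >> h.py <<'E'
from scipy.spatial.transform import Rotation as Ro
def wray(u,v,z,s):
    p=bot.camera_params('wrist');T=p['tool_from_camera'];R=Ro.from_quat(np.roll(s['orientation'],-1)).as_matrix()
    c=s['tool_pos']+R@T[:3,3]; d=R@T[:3,:3]@np.linalg.solve(p['camera_matrix'],[u,v,1.]); return c+d*(z-c[2])/d[2]
E
python3 - <<'E'
from h import *
s=bot.sense();print(wray(292,229,22,s), wray(171,285,18,s))
E
```

```text
[427.70789217 236.82170882  22.        ] [442.77546208 152.4149081   18.        ]
```

Request:
drive_tool:
  slide:
    - [0, 0.005, 0.06]
    - [0, 0.005, 0.11]
    - [0, 0.005, 0.12]
    - [0, 0.005, 0.13]
    - [0, 0.005, 0.138]
    - [0, 0.005, 0.14]
    - [0, 0.005, 0.14]
    - [0, 0.005, 0.14]
  angular:
    - [0, 0, 0]
    - [0, 0, 0]
    - [0, 0, 0]
    - [0, 0, 0]
    - [0, 0, 0]
    - [0, 0, 0]
    - [0, 0, 0]
    - [0, 0, 0]
  grip: [1, 1, 1, 1, 1, 1, 1, 1]

```text
t: 2.65
tool_pos: [428.8, 233.1, 88.6]
orientation: [0.0, 0.147, 0.989, 0.0]
contact_force: [-1.5, -1.0, 6.9]
gripper_width: 0.2
finger_force: 3.4
```

Pressed fully: the force of 7.7 N is above the 5 N needed. Now I'm raising the hand and moving over the upside-down block.

Request:
drive_tool:
  slide:
    - [0, 0, -0.15]
    - [0, 0, -0.2]
    - [-0.05, -0.09, -0.2]
    - [-0.1, -0.187, -0.2]
    - [-0.1, -0.187, -0.2]
    - [-0.1, -0.187, -0.12]
    - [-0.1, -0.187, -0.09]
    - [-0.1, -0.187, -0.07]
  angular:
    - [0, 0, 0]
    - [0, 0, 0]
    - [0, 0, 0]
    - [0, 0, 0]
    - [0, 0, 0]
    - [0, 0, 0]
    - [0, 0, 0]
    - [0, 0, 0]
  grip: [1, 1, 1, 1, 1, 1, 1, 1]

```text
t: 3.65
tool_pos: [445.0, 150.2, 115.7]
orientation: [-0.0, 0.147, 0.989, -0.0]
contact_force: [-1.4, -0.0, 0.3]
gripper_width: 0.2
finger_force: 0.0
```

Request:
drive_tool:
  slide:
    - [0, 0, 0]
    - [0, 0, 0]
    - [0, 0, 0]
    - [0, 0, 0]
    - [0, 0, 0]
    - [0, 0, 0]
    - [0, 0, 0]
    - [0, 0, 0]
  angular:
    - [0, 0, 0]
    - [0, 0, 0]
    - [0, 0, 0]
    - [0, 0, 0]
    - [0, 0, 0]
    - [0, 0, 0]
    - [0, 0, 0]
    - [0, 0, 0]
  grip: [1, 1, 1, 1, 1, 1, 1, 1]

```text
t: 4.65
tool_pos: [445.0, 149.8, 115.9]
orientation: [-0.0, 0.147, 0.989, -0.0]
contact_force: [0.1, 0.4, -0.2]
gripper_width: 0.5
finger_force: 0.0
```

```bash
python3 - <<'E'
from h import *
s=bot.sense();print(s['tool_pos'],s['contact_force'])
im,d=bot.get_image("wrist"); cv2.imwrite('pics/w2.png',im[:,:,::-1])
im,d=bot.get_image("side"); cv2.imwrite('pics/s2.png',cv2.resize(im[130:330,130:400,::-1],None,fx=2.5,fy=2.5))
E
```

```text
[445.01519419 149.79112419 115.87983583] [ 0.06906628  0.42263574 -0.2058393 ]
```

View pics/s2.png

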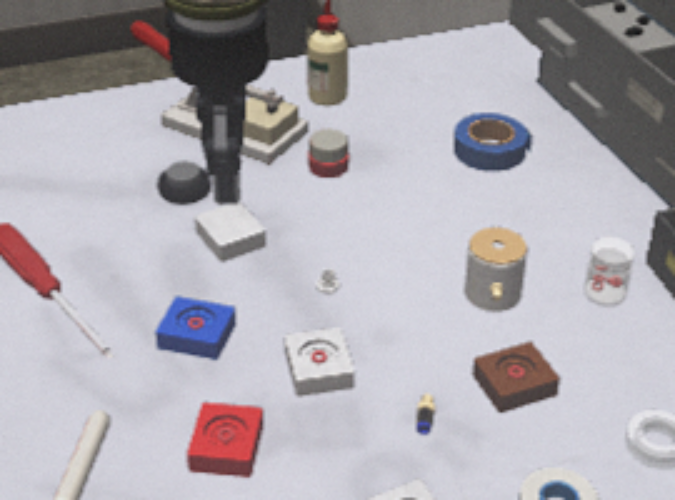

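The fingertips are just above the upside-down block at crop (227,200) and the button is up again at (183,180). I'll hold here a bit longer, then go to the nest.

Request:
drive_tool:
  slide:
    - [0, 0, 0]
    - [0, 0, 0]
    - [0, 0, 0]
    - [0, 0, 0]
    - [0, 0, 0]
    - [0, 0, 0]
    - [0, 0, 0]
    - [0, 0, 0]
  angular:
    - [0, 0, 0]
    - [0, 0, 0]
    - [0, 0, 0]
    - [0, 0, 0]
    - [0, 0, 0]
    - [0, 0, 0]
    - [0, 0, 0]
    - [0, 0, 0]
  grip: [1, 1, 1, 1, 1, 1, 1, 1]

```text
t: 5.75
tool_pos: [445.0, 149.8, 115.9]
orientation: [-0.0, 0.147, 0.989, -0.0]
contact_force: [0.2, 0.1, 0.7]
gripper_width: 0.1
finger_force: 0.0
```

Request:
drive_tool:
  slide:
    - [0, 0, 0]
    - [0, 0, 0]
    - [0, 0, -0.15]
    - [0, 0, -0.22]
    - [-0.15, -0.06, -0.22]
    - [-0.3, -0.12, -0.22]
    - [-0.42, -0.17, -0.22]
    - [-0.534, -0.214, -0.22]
  angular:
    - [0, 0, 0]
    - [0, 0, 0]
    - [0, 0, 0]
    - [0, 0, 0]
    - [0, 0, 0]
    - [0, 0, 0]
    - [0, 0, 0]
    - [0, 0, 0]
  grip: [1, 1, 1, 1, 1, 1, 1, 1]

```text
t: 6.75
tool_pos: [625.6, 4.0, 203.7]
orientation: [-0.0, 0.148, 0.989, 0.0]
contact_force: [0.2, 0.7, 0.1]
gripper_width: -0.3
finger_force: 0.0
```

```bash
python3 - <<'E'
from h import *
s=bot.sense();print(s['t'],s['tool_pos'],s['orientation'],s['contact_force'])
im,d=bot.get_image("wrist"); cv2.imwrite('pics/w3.png',im[:,:,::-1])
E
```

```text
6.75 [625.64171892   4.0436362  203.69146604] [-5.62604711e-05  1.47718812e-01  9.89029398e-01  1.53309204e-05] [0.20702936 0.73440955 0.08118386]
```

View pics/w3.png

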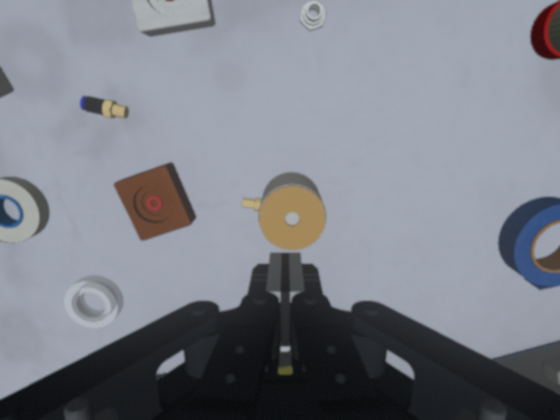

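The nest's pad centre is at (292,217), close to the finger line, so the position is confirmed. I'm descending and holding there.

Request:
drive_tool:
  slide:
    - [0, 0.005, 0.07]
    - [0, 0.005, 0.12]
    - [0, 0.005, 0.135]
    - [0, 0.005, 0.135]
    - [0, 0.005, 0.135]
    - [0, 0.005, 0.135]
    - [0, 0.005, 0.135]
    - [0, 0.005, 0.135]
  angular:
    - [0, 0, 0]
    - [0, 0, 0]
    - [0, 0, 0]
    - [0, 0, 0]
    - [0, 0, 0]
    - [0, 0, 0]
    - [0, 0, 0]
    - [0, 0, 0]
  grip: [1, 1, 1, 1, 1, 1, 1, 1]

```text
t: 7.8
tool_pos: [625.0, 7.6, 150.1]
orientation: [0.0, 0.147, 0.989, -0.0]
contact_force: [0.5, 0.4, 0.5]
gripper_width: -0.3
finger_force: 0.0
```

Request:
drive_tool:
  slide:
    - [0, 0, 0]
    - [0, 0, 0]
    - [0, 0, 0]
    - [0, 0, 0]
    - [0, 0, 0]
    - [0, 0, 0]
    - [0, 0, 0]
    - [0, 0, 0]
  angular:
    - [0, 0, 0]
    - [0, 0, 0]
    - [0, 0, 0]
    - [0, 0, 0]
    - [0, 0, 0]
    - [0, 0, 0]
    - [0, 0, 0]
    - [0, 0, 0]
  grip: [1, 1, 1, 1, 1, 1, 1, 1]

```text
t: 8.8
tool_pos: [625.0, 7.6, 149.9]
orientation: [0.0, 0.147, 0.989, -0.0]
contact_force: [0.7, -0.3, -0.0]
gripper_width: 0.1
finger_force: 0.0
```

Request:
drive_tool:
  slide:
    - [0, 0, 0]
    - [0, 0, 0]
    - [0, 0, 0]
    - [0, 0, 0]
    - [0, 0, 0]
    - [0, 0, 0]
    - [0, 0, 0]
    - [0, 0, 0]
  angular:
    - [0, 0, 0]
    - [0, 0, 0]
    - [0, 0, 0]
    - [0, 0, 0]
    - [0, 0, 0]
    - [0, 0, 0]
    - [0, 0, 0]
    - [0, 0, 0]
  grip: [1, 1, 1, 1, 1, 1, 1, 1]

```text
t: 9.8
tool_pos: [625.0, 7.6, 149.9]
orientation: [0.0, 0.147, 0.989, 0.0]
contact_force: [0.5, 0.7, 0.7]
gripper_width: 0.2
finger_force: 0.0
```

Request:
drive_tool:
  slide:
    - [0, 0, -0.1]
    - [0, 0, -0.25]
    - [0, 0, -0.4]
    - [0, 0, -0.45]
    - [0, 0, -0.45]
    - [0, 0, -0.45]
    - [0, 0, -0.45]
    - [0, 0, -0.45]
  angular:
    - [0, 0, 0]
    - [0, 0, 0]
    - [0, 0, 0]
    - [0, 0, 0]
    - [0, 0, 0]
    - [0, 0, 0]
    - [0, 0, 0]
    - [0, 0, 0]
  grip: [1, 1, 1, 1, 1, 1, 1, 1]

```text
t: 10.8
tool_pos: [624.9, 7.5, 329.0]
orientation: [-0.001, 0.147, 0.989, 0.0]
contact_force: [-0.1, 0.5, 0.4]
gripper_width: -0.0
finger_force: 0.0
```

```bash
python3 -c "
from rig import bot
print(bot.job_done())"
```

```text
the job is handed in; nothing more can be done
None
```

I pressed the call button fully and it came back up, pointed about 2 s each at the upside-down block and the nest top, then raised the fingertips to about 256 mm and handed the job in; the hand-in returned no verdict, and no unexpected contact showed in the force readings.

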